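# Open the photometer shutter and hold the amber standard in the beam

## Robot

A 7-joint arm with a two-finger parallel gripper is mounted at the origin on the work surface. World frame = base frame: x ahead of the robot, y to its left, z up, the work surface at z = 0. Lengths are in m, angles in rad, forces in N, time in s.
With the tool pointing down it reaches from about 0.425 to 1.025 m from the base axis. Payload 3.6 kg.
Tool frame: the origin (TCP) lies where the fingers leave the gripper's body, on its centre line; the fingertips stand 73 mm ahead of it and the grasp point (between the pads) lies 54 mm ahead of it; x points along the fingers, y is the direction in which the jaws open and shut, and the axes are right-handed (so a half turn about x gives the same grasp; the last joint's range is limited). The gripper opens to 85 mm and grips with 20 to 120 N. Pads are 22 mm wide; open, the fingers measure 114 mm over their backs; the gripper's body (76 mm by 85 mm) begins 54 mm behind the grasp point. The pads swing forward as they close: fully open they stand 13 mm farther back than shut.
Start: joints at [1.238, 0.591, 0.048, 1.609, -0.033, 0.943, -0.034], TCP at [0.171, -0.704, 0.304] pointing down, gripper open.
Joint ranges: [-2.69, 2.69], [-0.47, 2.24], [-1.27, 1.36], [0.19, 2.51], [-1.53, 4.68], [0.08, 2.07], [-3.09, 3.09]. Speed limits (rad/s): [2.57, 2.57, 3.14, 3.14, 3.14, 3.14, 3.14].

## Interface

Orientations are given as a rotation vector (axis times angle).
In Python, from plant import * gives the robot as it stands.
- The arm moves only by the tool move_arm, never from a script. Its argument "moves" is a list of rows, each a list of 3 entries, a list of its own where there are three numbers: the shift along the tool's x, y, z in cm, then the turn, a rotation vector about the tool's x, y, z in rad, then the finger opening in cm, from 0 to 8.54. In form: [[[tx, ty, tz], [ax, ay, az], jaw], ...]. A call has 1 to 10 rows; each row shifts and turns the commanded pose from where the row before left it, along the tool's axes as they then stand; what a row does not reach is not made up. A row lasts 1/12 s, in which the tool goes at most 41.7 mm and 7.16 degrees, less where a joint would pass 70% of its speed; a pose out of reach is approached as far as the arm can. A call with a gripper value outside its range is refused whole. The fingers move at their own pace and stop on an object; "grip_force" is the grip in N (left out, the last holds). Time passes only in rows, so rows that do not move let the fingers close. It gives the time, the measured TCP pose, the force and the opening at its end, in the units of the state.
- read_state(): the state, without advancing time (a new reading comes with each control period).
- camera(name): name is "scene" or "top"; returns a dict with "frame" (384x512x3 uint8, red, green, blue), "mtx" (3x3 intrinsics, pixels), "R" (3x3) and "t" (3): a world point X has camera coordinates R X + t. Camera axes: x right, y down, z forward; pixel columns grow to the right and rows downward; lengths in m; the calibration is good to about 2 mm. A picture is of the moment at which its call begins. There is no depth.
- hand_in(): hands the job in, once; it reports no verdict.
The state is a dict: "t": time; "joint_positions": joint angles; "dq": joint speeds; "joint_efforts": joint torques, N m; "tool_pos": TCP position; "tool_rot": TCP orientation; "force": force on the tool from outside, world axes, zero at the start; "torque": the same for the moment, N m; "finger_gap": finger opening in m.
Only numpy, scipy, OpenCV 4.12 (cv2) and the standard library are available. Lean on these libraries where they do the work, as an engineer would, in place of code of your own. Each camera call takes 0.05 s, during which the arm holds its last target.

## Task

First wind the red-handled crank on the photometer's lamp head clockwise, about one full turn, until it reaches its stop and the orange shutter is fully raised. Then take the orange-capped amber glass standard out of the white rack, gripping it only by its two long frosted sides and never touching its clear end windows, and hold it upright and still in the light path, centred midway between the two tubes with the clear windows facing them. Finish while still holding it there, touching nothing else with it, and leave the other two standards and the bottle where they are.

Things in the scene. Friction and masses are not known exactly. Their poses are not given: they have to be found in the camera images.
- amber: the standard to use, orange cap: solid amber glass filter, 22.5 mm (own x) by 12.5 mm (own y) by 45 mm tall, plus the cap, 20 x 10.5 x 4 mm; 28 to 38 g. Origin: centre of its underside, z up. Its long sides (facing own +-y, 12.5 mm apart) are pale frosted plates, the only faces to grip; its narrow ends (own +-x) are the clear windows. Its lowest 10 mm stand loosely in a rack pocket
- amber_mid (a point): the middle of the amber standard's glass, 22.5 mm above its underside; this point is to be brought to the light path
- amber_frost_a: the frosted side plate of the amber standard facing its own +y, 22.5 x 2 x 45 mm; origin at its centre
- amber_frost_b: the frosted side plate of the amber standard facing its own -y, 22.5 x 2 x 45 mm; origin at its centre
- amber_clear_a: the clear window of the amber standard at its own +x end, 2 x 8.5 x 45 mm; origin at its centre; must not be touched by the fingers
- amber_clear_b: the clear window of the amber standard at its own -x end, 2 x 8.5 x 45 mm; origin at its centre; must not be touched by the fingers
- green: bystander: green glass standard with a green cap, same shape and size as the amber one, in another pocket of the rack
- plain: bystander: colourless glass standard with a blue cap, same shape and size, in another pocket of the rack
- bottle: bystander: loose glass bottle with a blue cap, 60 mm across and 130 mm high, standing on the bench; origin at the centre of its underside
- rack: white rack fixed to the bench, 165 (own x) x 50 (own y) x 18 mm high, origin at the centre of its underside. Three pockets 24.5 x 14.5 mm, 10 mm deep (floor 8 mm above the bench), in a row along its x, 55 mm apart, the middle one at its centre; the standards stand in any order, long direction along the row, 35 mm of glass above the rack's top
- station: the photometer, fixed, origin on the bench below the middle of the light path, z up; the light runs along its own y. Base plate 16 mm thick, x +-60 mm. White lamp head at y 100 to 230 mm, x +-55 mm, top 135 mm high. Grey detector head at y -95 to -150 mm, x +-45 mm, top 128 mm high. Dark tubes 28 mm across reach inwards to y = 60 mm and y = -54 mm
- light_path (a point): the point on the light's axis midway between the tubes, 100 mm above the bench, in a free gap 106 mm long between shutter and detector tube; its y axis is the direction of the light, z up
- crank_axis (a point): point on the crank's upright axis on top of the lamp head, 185 mm above the bench, level with the grip point of the handle
- crank_knob (a point): grip point of the crank's red handle, 185 mm above the bench, 45 mm from the crank's axis. The handle is an upright sleeve 16 mm across, from 159 to 201 mm above the bench, that spins freely on its pin, so a grip may keep its direction as the crank goes round. The crank disc below it, 112 mm across, has its top at 155 mm; hub (28 mm across) to 161 mm
- crank (a joint): turn of the crank in rad, growing clockwise seen from above; starts between 0 and 0.45; hard stop at 6.8, shutter then fully open. Light friction (about 2 N at the handle); it stays where it is left
- shutter (a joint): height of the orange shutter blade (36 mm wide, 34 mm high, at y = 56 mm of the photometer between two guides 140 mm high, x +-25 mm) in m, geared to the crank, 5.3 mm per rad: 0 covers the lamp tube; 0.036 fully raised, its top then 153 mm above the bench
Things that resemble listed ones, but are neither listed nor needed, are in the scene too. What is shaped like the amber but purple is not meant. There is more than one size of the rack; the one meant has the size given above.

How it is judged:
By the outcome, as a careful person would: the job done as asked, in the order asked, and still so for the second after the job is handed in, while the arm keeps its last pose, push and grip.
It also fails if it takes over 64 s, if anything falls off the work surface, if the arm or the gripper's body presses on something with over 40 N, if the wrist force passes 120 N, or if a joint passes its speed limit or range.

## Working session

There is one attempt and no reset: what is moved stays moved. The work goes in short steps, Python scripts to look and compute and a tool call to move; the robot and the scene stay as the last step left them, time stands still between calls to the robot, and variables do not carry over. Pictures are saved under pics/ and viewed, and the job is handed in when it is done.

Besides the shell and the picture viewer there is one more tool, called after "Emit:" as name(argument=value, ...) on one line, values as JSON. move_arm: Moves the arm, as the interface text tells. Its arguments: {"type":"object","properties":{"moves":{"type":"array","items":{"type":"array"}},"grip_force":{"type":"number"}},"required":["moves"]}

```bash
ls; mkdir -p pics; python3 - <<'E'
from plant import *
import cv2,numpy as np,pickle
d={}
for n in ("scene","top"):
    c=camera(n); d[n]=c
    cv2.imwrite(f"pics/{n}0.png",c["frame"][:,:,::-1]); print(n,c["mtx"],c["R"],c["t"])
pickle.dump(d,open("cam0.pkl","wb"))
print(read_state())
E
```

```text
pics
scene [[484.03896703   0.         254.50807329]
 [  0.         484.03896703 182.38007493]
 [  0.           0.           1.        ]] [[ 0.29448013  0.9555274  -0.01577469]
 [ 0.50664891 -0.1700955  -0.84520672]
 [-0.81030138  0.24090436 -0.53420666]] [-0.12982159 -0.127836    1.54700231]
top [[361.64341809   0.         253.89926332]
 [  0.         361.64341809 192.83237976]
 [  0.           0.           1.        ]] [[ 0.03951221 -0.99920959 -0.00435723]
 [-0.97906029 -0.0378432  -0.20002212]
 [ 0.19969913  0.0121693  -0.97978169]] [-0.0547942   0.52718774  1.0669259 ]
{'t': 0.1, 'joint_positions': array([ 1.23851827,  0.59201369,  0.0483055 ,  1.60970927, -0.03326965,
        0.94275094, -0.03369013]), 'dq': array([-0.00020509, -0.00127546,  0.00085754, -0.00434046, -0.00083167,
       -0.00179025, -0.0005996 ]), 'joint_efforts': array([ 4.66235899e-03, -5.49994075e+01,  1.55319482e+00, -1.98822659e+01,
        9.72889335e-03,  3.84833867e-03,  1.82824465e-05]), 'tool_pos': array([ 0.17133805, -0.70382723,  0.30285933]), 'tool_rot': array([ 2.09509694,  0.25364279, -2.09591163]), 'force': array([-0.54228447, -0.9816586 ,  0.04518247]), 'torque': array([-0.00800015,  0.01072431,  0.02007307]), 'finger_gap': 0.08503771145288878}
```

View pics/scene0.png

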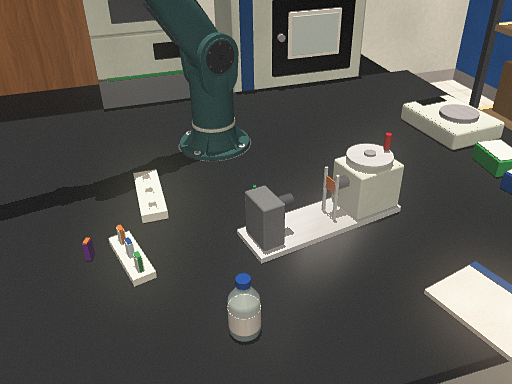

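View pics/top0.png

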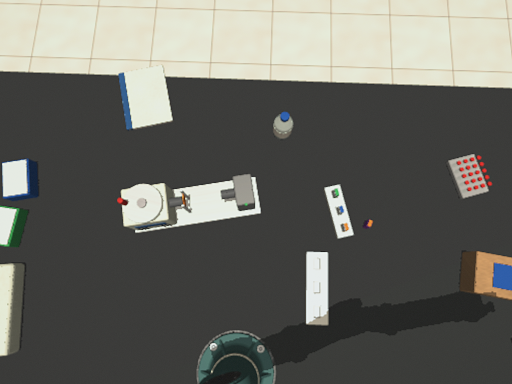

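```bash
cat > h.py <<'E'
import cv2,numpy as np,pickle
def ray(c,uv,z):
    uv=np.asarray(uv,float); d=c["R"].T@np.linalg.inv(c["mtx"])@np.array([uv[0],uv[1],1]); o=-c["R"].T@c["t"]
    return o+d*(z-o[2])/d[2]
def proj(c,X):
    p=c["mtx"]@(c["R"]@np.asarray(X,float)+c["t"]); return p[:2]/p[2]
def crop(c,x0,y0,x1,y1,s,fn):
    im=cv2.resize(c["frame"][y0:y1,x0:x1,::-1],None,fx=s,fy=s,interpolation=cv2.INTER_NEAREST); cv2.imwrite(fn,im)
E
python3 - <<'E'
from h import *
d=pickle.load(open("cam0.pkl","rb"))
crop(d["top"],315,175,385,245,8,"pics/rt.png")
crop(d["top"],110,165,270,240,5,"pics/st.png")
crop(d["scene"],70,160,180,290,4,"pics/rs.png")
crop(d["scene"],230,120,410,270,4,"pics/ss.png")
E
```

```text
(no output)
```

View pics/rt.png

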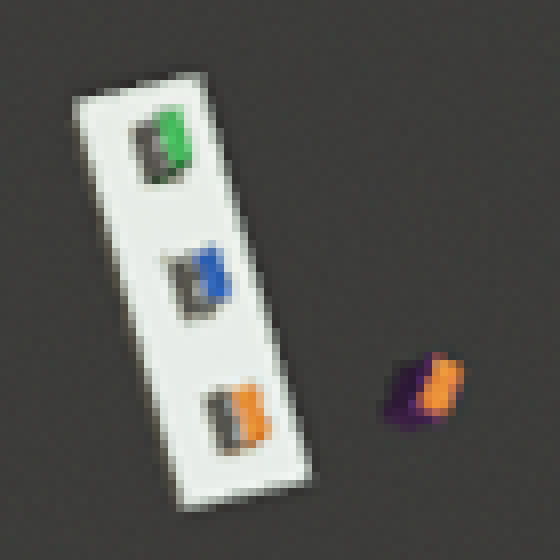

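View pics/st.png

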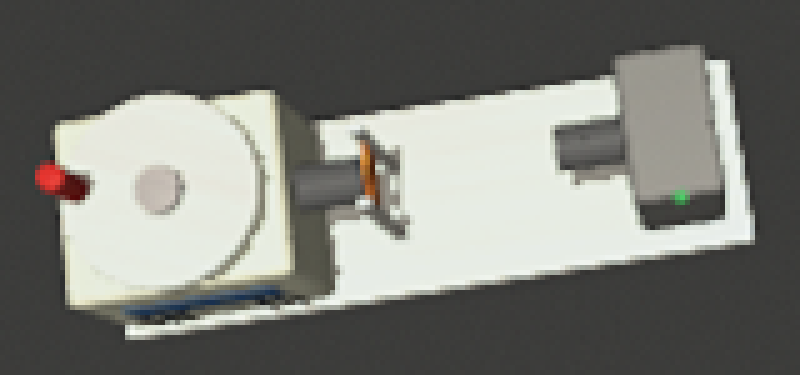

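View pics/rs.png

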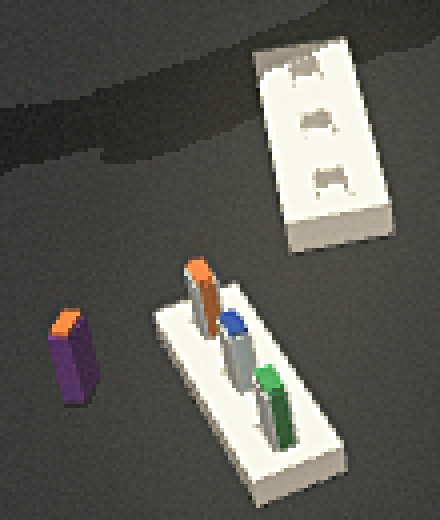

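View pics/ss.png

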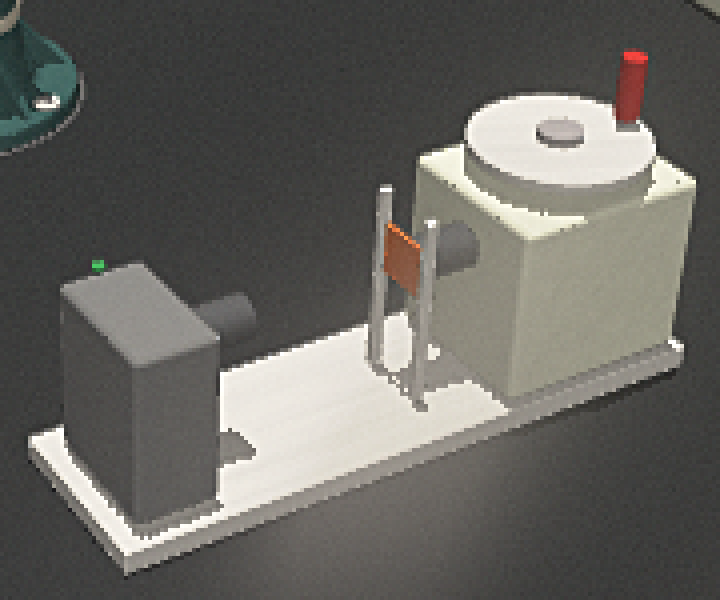

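```bash
python3 - <<'E'
from h import *
d=pickle.load(open("cam0.pkl","rb")); T=d["top"];S=d["scene"]
print("cam pos",-T["R"].T@T["t"],-S["R"].T@S["t"])
f=T["frame"].astype(int)
# rack
m=((f.min(2)>140)).astype(np.uint8)
def near(m,uv):
    n,l,st,ce=cv2.connectedComponentsWithStats(m); return (l==l[uv[1],uv[0]]).astype(np.uint8)
rk=near(m,(327,190)); 
for nm,k,z in(("rack",rk,.018),("big",near(m,(317,275)),.018)):
    cs,_=cv2.findContours(k,cv2.RETR_EXTERNAL,cv2.CHAIN_APPROX_NONE); c=max(cs,key=cv2.contourArea)[:,0]
    P=np.array([ray(T,p,z)[:2] for p in c],np.float32)
    r=cv2.minAreaRect(P*1000); print(nm,r)
hs=cv2.cvtColor(T["frame"],cv2.COLOR_RGB2HSV); hS=cv2.cvtColor(S["frame"],cv2.COLOR_RGB2HSV)
def cen(img,h,box,lo,hi):
    x0,y0,x1,y1=box; s=cv2.inRange(h,np.array(lo),np.array(hi))[y0:y1,x0:x1]; ys,xs=np.nonzero(s); return np.array([xs.mean()+x0,ys.mean()+y0]),len(xs),(xs.min()+x0,xs.max()+x0,ys.min()+y0,ys.max()+y0)
o=([5,150,120],[20,255,255]);g=([45,120,90],[80,255,255]);b=([100,150,90],[125,255,255])
for nm,c,box in(("amber",o,(338,218,352,236)),("green",g,(325,183,345,200)),("blue",b,(330,200,348,216)),("purpdecoy",o,(360,215,375,232))):
    uv,n,bb=cen(T,hs,box,*c); print(nm,uv,n,bb,ray(T,uv,.057))
for nm,c,box in(("amberS",o,(112,223,126,232)),):
    uv,n,bb=cen(S,hS,box,*c); print(nm,uv,n,bb,ray(S,uv,.057))
# knob: brightest red top
uv,n,bb=cen(T,hs,(110,190,130,210),[0,150,150],[10,255,255]); print("knob",uv,n,bb,ray(T,uv,.201))
# base plate
m2=((f.min(2)>150)).astype(np.uint8); 
E
```

```text
cam pos [ 0.30524944 -0.04778416  1.15056493] [ 1.35653596 -0.27037584  0.71632319]
rack ((489.226318359375, -303.0770263671875), (166.32684326171875, 52.396602630615234), 14.758947372436523)
big ((252.693603515625, -235.547607421875), (210.6096954345703, 64.83109283447266), 0.6148701906204224)
amber [345.92857143 226.28571429] 14 (np.int64(344), np.int64(347), np.int64(224), np.int64(229)) [ 0.43566769 -0.31653274  0.057     ]
green [336.41176471 191.82352941] 17 (np.int64(335), np.int64(338), np.int64(189), np.int64(195)) [ 0.54114529 -0.28843169  0.057     ]
blue [341.1 209. ] 10 (np.int64(340), np.int64(342), np.int64(207), np.int64(211)) [ 0.48805628 -0.3024058   0.057     ]
purpdecoy [369.85714286 222.71428571] 21 (np.int64(368), np.int64(372), np.int64(220), np.int64(226)) [ 0.4493515  -0.38904361  0.057     ]
amberS [119.85294118 227.82352941] 34 (np.int64(117), np.int64(123), np.int64(225), np.int64(231)) [ 0.44233756 -0.31462553  0.057     ]
knob [119.5 200. ] 26 (np.int64(117), np.int64(122), np.int64(198), np.int64(202)) [0.46536918 0.32228593 0.201     ]
```

```bash
python3 - <<'E'
from h import *
d=pickle.load(open("cam0.pkl","rb")); T=d["top"];S=d["scene"]
g=T["frame"].astype(float).mean(2)
def cross(v,thr=130,rev=False):
    # first crossing from dark to bright scanning
    for i in range(len(v)-1):
        if v[i]<thr<=v[i+1]: return i+(thr-v[i])/(v[i+1]-v[i])
bot=[];top=[];rgt=[]
for x in range(185,255): bot.append((x,245-cross(g[245:190:-1,x])))
for x in range(195,230): top.append((x,160+cross(g[160:215,x])))
for y in range(182,210): rgt.append((275-cross(g[y,275:225:-1]),y))
def line(pts,z):
    P=np.array([ray(T,p,z)[:2] for p in pts],np.float32)
    vx,vy,x,y=cv2.fitLine(P,cv2.DIST_HUBER,0,.001,.001).ravel(); return np.array([x,y]),np.array([vx,vy])
for nm,p,z in(("bot",bot,.016),("top",top,.016),("rgt",rgt,.016)):
    a,v=line(p,z); print(nm,a,v,np.degrees(np.arctan2(v[1],v[0])))
    if nm=="bot":A=a,v
    if nm=="top":B=a,v
    if nm=="rgt":C=a,v
u=A[1]+np.sign(A[1]@B[1])*B[1]; u/=np.linalg.norm(u); u*=np.sign(u[1])
n=np.array([u[1],-u[0]]) # +x station for light=+y
print("u",u,"width",(B[0]-A[0])@n, "axis off",((A[0]+B[0])/2)@n, "right end along u",C[0]@u, "n",n)
# disc circle: top z=.155. points on edge
h=T["frame"]
gr=cv2.cvtColor(h,cv2.COLOR_RGB2GRAY)
big=cv2.resize(gr,None,fx=4,fy=4,interpolation=cv2.INTER_CUBIC)
print(cv2.HoughCircles(big[640:960,440:760],cv2.HOUGH_GRADIENT,1,400,param1=80,param2=15,minRadius=65,maxRadius=95))
m=cv2.inRange(h,np.array([150,135,135]),np.array([195,185,185]))[190:215,130:155]
# hub: grey
hub=(gr[195:211,134:150]); print(hub[::1])
E
```

```text
bot [0.44782493 0.06693155] [ 0.19467632 -0.98086756] -78.77418
top [0.5642481  0.10248185] [ 0.19557941 -0.98068786] -78.72142
rgt [ 0.5300159  -0.04665131] [0.98100495 0.19398263] 11.185297
u [-0.19512789  0.9807778 ] width 0.12112211 axis off 0.51283807 right end along u -0.14917547 n [0.9807778  0.19512789]
[[[130.5 170.5  75.7]]]
[[231 231 231 231 232 231 231 231 231 231 230 231 231 231 231 231]
 [229 231 231 231 232 232 232 232 232 232 232 231 231 232 231 230]
 [230 229 229 230 231 232 229 225 225 231 233 232 232 231 231 231]
 [230 230 231 232 225 212 202 199 197 195 217 231 233 232 232 231]
 [230 231 232 225 207 190 187 189 190 184 183 169 216 233 231 231]
 [233 233 230 209 186 185 188 189 191 193 191 142 204 233 230 229]
 [233 234 223 193 184 185 185 186 187 191 195 162 167 222 232 230]
 [233 234 218 188 185 188 188 188 189 189 192 150 132 216 233 231]
 [233 234 222 195 184 186 189 191 191 193 197 155 164 224 234 232]
 [233 234 223 195 184 187 188 191 194 194 200 141 196 234 234 233]
 [232 233 231 212 188 186 189 192 194 198 176 137 215 236 233 233]
 [232 232 232 229 212 189 188 191 188 160 140 199 232 234 233 233]
 [232 231 232 233 229 210 188 172 160 168 207 232 234 232 232 233]
 [233 233 232 232 233 228 225 222 220 225 232 233 233 232 232 232]
 [233 233 233 233 233 233 234 234 234 233 232 232 232 232 231 231]
 [232 232 233 233 233 233 233 233 233 233 233 232 232 232 232 232]]
```

```bash
python3 - <<'E'
from h import *
d=pickle.load(open("cam0.pkl","rb")); T=d["top"];S=d["scene"]
u=np.array([-0.19512789,0.9807778]);n=np.array([u[1],-u[0]]);ax=.51284
def q(C,px,sc,off,z):
    X=ray(C,((px[0]+.5)/sc-.5+off[0],(px[1]+.5)/sc-.5+off[1]),z)[:2]; return X,"x %.4f y %.4f"%(X@n-ax,X@u)
for nm,px,z in(("det in a",(614,60),.128),("det in b",(636,190),.128),("det out a",(703,46),.128),("det out b",(721,187),.128),("lamp in a",(275,92),.135),("lamp in b",(291,304),.135),("lamp out a",(55,124),.135),("lamp out b",(70,304),.135),("hub",(157,189),.161),("det tube end l",(555,128),.1),("hub r",(182,189),.161),("hub l",(135,189),.161)):
    print(nm,q(T,px,5,(110,165),z))
print("hub scene",q(S,(560,130),4,(230,120),.161))
print("knob scene top",q(S,(635,58),4,(230,120),.201))
print("disc T",q(T,(130.5+440,170.5+640),4,(0,0),.155))
print("knob T",q(T,(49,177),5,(110,165),.201))
for nm,px in(("lamp corner front y100 x55",(526,238)),("lamp left y100 x-55",(417,155)),("lamp right y230 x55",(694,181))):print(nm,q(S,px,4,(230,120),.135))
for nm,px in(("det -150,45",(135,364)),("det -95,45",(218,338)),("det -150 -45",(62,290))):print(nm,q(S,px,4,(230,120),.128))
E
```

```text
det in a (array([0.55947798, 0.02941272]), 'x 0.0416 y -0.0803')
det in b (array([0.48317709, 0.01283601]), 'x -0.0364 y -0.0817')
det out a (array([ 0.56987738, -0.02206011]), 'x 0.0418 y -0.1328')
det out b (array([ 0.4868151 , -0.03586014]), 'x -0.0424 y -0.1302')
lamp in a (array([0.53122227, 0.22344143]), 'x 0.0518 y 0.1155')
lamp in b (array([0.40929975, 0.20352082]), 'x -0.0717 y 0.1197')
lamp out a (array([0.50750119, 0.34837157]), 'x 0.0529 y 0.2426')
lamp out b (array([0.40443245, 0.32814924]), 'x -0.0522 y 0.2429')
hub (array([0.467672  , 0.27724316]), 'x -0.0001 y 0.1807')
det tube end l (array([0.52352969, 0.06442397]), 'x 0.0132 y -0.0390')
hub r (array([0.46821155, 0.26332709]), 'x -0.0022 y 0.1669')
hub l (array([0.46719713, 0.28949072]), 'x 0.0019 y 0.1928')
hub scene (array([0.47290723, 0.27768657]), 'x 0.0052 y 0.1801')
knob scene top (array([0.47249664, 0.3218711 ]), 'x 0.0134 y 0.2235')
disc T (array([0.46921732, 0.27575679]), 'x 0.0012 y 0.1789')
knob T (array([0.46535881, 0.32255352]), 'x 0.0065 y 0.2255')
lamp corner front y100 x55 (array([0.53825972, 0.22409835]), 'x 0.0588 y 0.1148')
lamp left y100 x-55 (array([0.43189311, 0.20656417]), 'x -0.0489 y 0.1183')
lamp right y230 x55 (array([0.51257998, 0.34747726]), 'x 0.0577 y 0.2408')
det -150,45 (array([ 0.575207  , -0.01997455]), 'x 0.0474 y -0.1318')
det -95,45 (array([0.56663057, 0.02908037]), 'x 0.0486 y -0.0820')
det -150 -45 (array([ 0.49601332, -0.03655204]), 'x -0.0335 y -0.1326')
```

```bash
cat >> h.py <<'E'
from scipy.spatial.transform import Rotation as Ro
def pose(s): 
    R=Ro.from_rotvec(s["tool_rot"]).as_matrix(); return np.array(s["tool_pos"]),R
def show(goal=None,yaw=None):
    from plant import read_state
    s=read_state(); p,R=pose(s)
    np.set_printoptions(precision=4,suppress=True)
    print("t %.2f"%s["t"],"p",p,"jaw yaw",np.degrees(np.arctan2(R[1,1],R[0,1])).round(2),"tilt x",R[:,0],"y",R[:,1],"z",R[:,2],"gap",s["finger_gap"],"F",s["force"])
    if goal is not None: print("tool shift cm",100*R.T@(np.array(goal)-p))
    return s,p,R
E
python3 -c "
from h import *
show([.45,-.35,.303]); show([.469,.322,.303])"
```

```text
t 0.10 p [ 0.1713 -0.7038  0.3029] jaw yaw -76.31 tilt x [-0.0006  0.002  -1.    ] y [ 0.2366 -0.9716 -0.0021] z [-0.9716 -0.2366  0.0001] gap 0.08503771145288878 F [-0.5423 -0.9817  0.0452]
tool shift cm [  0.0385 -27.7842 -35.4471]
t 0.10 p [ 0.1713 -0.7038  0.3029] jaw yaw -76.31 tilt x [-0.0006  0.002  -1.    ] y [ 0.2366 -0.9716 -0.0021] z [-0.9716 -0.2366  0.0001] gap 0.08503771145288878 F [-0.5423 -0.9817  0.0452]
tool shift cm [  0.1704 -92.6262 -53.194 ]
```

Emit:
move_arm(moves=[[[0,-2.3,-2.95],[0,0,0],8.5],[[0,-2.3,-2.95],[0,0,0],8.5],[[0,-2.3,-2.95],[0,0,0],8.5],[[0,-2.3,-2.95],[0,0,0],8.5],[[0,-2.3,-2.95],[0,0,0],8.5],[[0,-2.3,-2.95],[0,0,0],8.5],[[0,-2.3,-2.95],[0,0,0],8.5],[[0,-2.3,-2.95],[0,0,0],8.5],[[0,-2.3,-2.95],[0,0,0],8.5],[[0,-2.3,-2.95],[0,0,0],8.5]])

```text
t: 0.93
tool_pos: [0.4043, -0.4094, 0.3036]
tool_rot: [2.094, 0.252, -2.095]
force: [-0.4, -0.3, 0.6]
finger_gap: 0.0851
```

```bash
python3 -c "
from h import *
show([.469,.322,.303])"
```

```text
t 0.93 p [ 0.4043 -0.4094  0.3036] jaw yaw -76.32 tilt x [-0.0006  0.0005 -1.    ] y [ 0.2365 -0.9716 -0.0006] z [-0.9716 -0.2365  0.0004] gap 0.08508837100918352 F [-0.395  -0.2813  0.5521]
tool shift cm [  0.0899 -69.5378 -23.5787]
```

Emit:
move_arm(moves=[[[0,-3.2,-1.8],[0,0,0],8.5],[[0,-3.5,-1.3],[0,0,0],8.5],[[0,-3.5,-1.3],[0,0,0],8.5],[[0,-3.5,-1.3],[0,0,0],8.5],[[0,-3.5,-1.2],[0,0,0],8.5],[[0,-3.5,-1.2],[0,0,0],8.5],[[0,-3.5,-1.2],[0,0,0],8.5],[[0,-3.5,-1.2],[0,0,0],8.5],[[0,-3.5,-1.2],[0,0,0],8.5],[[0,-3.5,-1.2],[0,0,0],8.5]])

```text
t: 1.77
tool_pos: [0.4465, -0.0418, 0.3038]
tool_rot: [2.094, 0.251, -2.095]
force: [0.9, -0.7, -0.4]
finger_gap: 0.0852
```

Emit:
move_arm(moves=[[[0,-3.5,-1.2],[0,0,0],6],[[0,-3.5,-1.2],[0,0,0],6],[[0,-3.5,-1.2],[0,0,0],6],[[0,-3.5,-1.2],[0,0,0],6],[[0,-3.5,-1.2],[0,0,0],6],[[0,-3.5,-1.2],[0,0,0],6],[[0,-3.5,-1.0],[0,0,0],6],[[0,-3.5,-0.8],[0,0,0],6],[[0,-3.0,-0.8],[0,0,0],6],[[0,-1.5,-0.3],[0,0,0],6]])

```text
t: 2.6
tool_pos: [0.4675, 0.3012, 0.3039]
tool_rot: [2.094, 0.26, -2.092]
force: [-0.0, 0.3, 0.4]
finger_gap: 0.0602
```

```bash
python3 - <<'E'
from h import *
from plant import *
s,p,R=show([.469,.322,.241])
print(s["joint_positions"])
c=camera("top"); crop(c,90,150,240,250,5,"pics/k1.png")
c=camera("scene"); crop(c,300,60,440,240,4,"pics/k1s.png")
E
```

```text
t 2.60 p [0.4675 0.3012 0.3039] jaw yaw -76.02 tilt x [ 0.0003  0.0032 -1.    ] y [ 0.2416 -0.9704 -0.003 ] z [-0.9704 -0.2416 -0.0011] gap 0.0601819749513899 F [-0.0334  0.3279  0.3894]
tool shift cm [ 6.2988 -1.9597 -0.6427]
[-0.4988  0.3856 -0.2016  1.9869  0.1044  0.7766 -2.0871]
```

View pics/k1s.png

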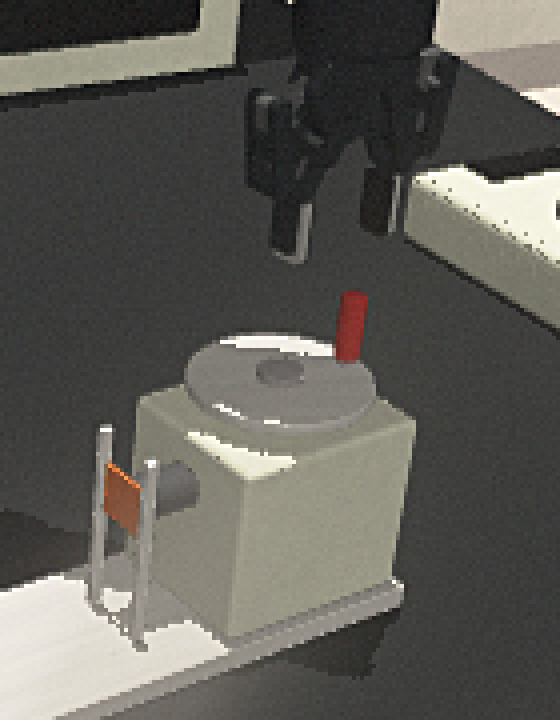

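Emit:
move_arm(moves=[[[0,-1.9,-0.6],[0,0,0],6],[[0,0,0],[0,0,0],6],[[2,0,0],[0,0,0],6],[[2.2,0,0],[0,0,0],6],[[2,0,0],[0,0,0],6],[[0,0,0],[0,0,0],6]], grip_force=40)

```text
t: 3.2
tool_pos: [0.468, 0.3116, 0.2384]
tool_rot: [2.086, 0.243, -2.101]
force: [-0.2, 0.3, -0.3]
finger_gap: 0.0603
```

```bash
python3 - <<'E'
from h import *
from plant import *
s,p,R=show([.469,.322,.241])
c=camera("top"); crop(c,90,150,240,250,5,"pics/k2.png")
c=camera("scene"); crop(c,330,60,430,200,4,"pics/k2s.png")
E
```

```text
t 3.20 p [0.468  0.3116 0.2384] jaw yaw -76.45 tilt x [-0.0064 -0.0066 -1.    ] y [ 0.2343 -0.9722  0.0049] z [-0.9721 -0.2343  0.0078] gap 0.06030160574064405 F [-0.2446  0.2711 -0.2528]
tool shift cm [-0.2688 -0.9808 -0.3415]
```

View pics/k2s.png

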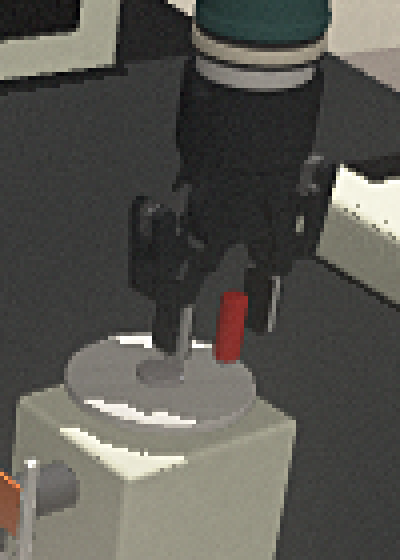

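View pics/k2.png

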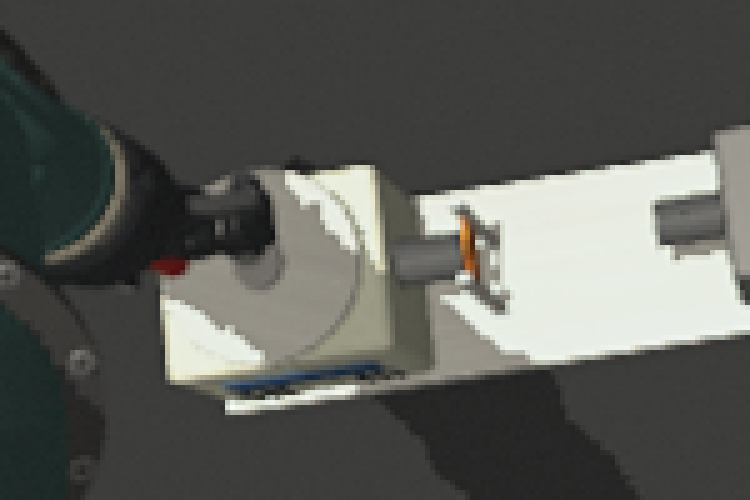

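Emit:
move_arm(moves=[[[-0.15,-0.5,-0.2],[0,0,0],6],[[-0.1,-0.5,-0.15],[0,0,0],6],[[0,0,0],[0,0,0],6]])

```text
t: 3.55
tool_pos: [0.4714, 0.3287, 0.2462]
tool_rot: [2.099, 0.256, -2.092]
force: [0.3, 1.2, -0.0]
finger_gap: 0.06
```

```bash
python3 - <<'E'
from h import *
s,p,R=show([.469,.322,.241])
E
```

```text
t 3.55 p [0.4714 0.3287 0.2462] jaw yaw -76.25 tilt x [ 0.0031  0.0035 -1.    ] y [ 0.2377 -0.9713 -0.0027] z [-0.9713 -0.2377 -0.0038] gap 0.060033122151536986 F [ 0.3219  1.2083 -0.0345]
tool shift cm [0.521  0.5986 0.3954]
```

Emit:
move_arm(moves=[[[0,0,0],[0,0,0],6],[[0,0,0],[0,0,0],6],[[0,0,0],[0,0,0],6]])

```text
t: 3.8
tool_pos: [0.4706, 0.3266, 0.2447]
tool_rot: [2.095, 0.251, -2.094]
force: [-1.1, -1.4, 0.0]
finger_gap: 0.0597
```

```bash
python3 - <<'E'
from h import *
s,p,R=show([.469,.322,.241])
print(s["dq"])
E
```

```text
t 3.80 p [0.4706 0.3266 0.2447] jaw yaw -76.31 tilt x [ 0.0003  0.0001 -1.    ] y [ 0.2366 -0.9716  0.    ] z [-0.9716 -0.2366 -0.0004] gap 0.05969835887004906 F [-1.0853 -1.3969  0.0477]
tool shift cm [0.3717 0.4043 0.263 ]
[ 0.0006  0.0044  0.0017  0.0019 -0.0035 -0.0018 -0.0014]
```

Emit:
move_arm(moves=[[[0.35,0.4,0.25],[0,0,0],6],[[0,0,0],[0,0,0],6],[[0,0,0],[0,0,0],4],[[0,0,0],[0,0,0],2.5],[[0,0,0],[0,0,0],1],[[0,0,0],[0,0,0],0.8],[[0,0,0],[0,0,0],0.8],[[0,0,0],[0,0,0],0.8]])

```text
t: 4.47
tool_pos: [0.4692, 0.324, 0.2412]
tool_rot: [2.097, 0.256, -2.094]
force: [-0.5, 4.0, 0.4]
finger_gap: 0.015
```

```bash
python3 - <<'E'
from h import *
from plant import *
s,p,R=show([.469,.322,.241])
c=camera("scene"); crop(c,330,60,430,200,4,"pics/k3s.png")
c=camera("top"); crop(c,90,150,240,250,5,"pics/k3.png")
E
```

```text
t 4.47 p [0.4692 0.324  0.2412] jaw yaw -76.25 tilt x [ 0.0012  0.0031 -1.    ] y [ 0.2377 -0.9713 -0.0028] z [-0.9713 -0.2377 -0.0019] gap 0.015026935932473885 F [-0.4735  4.0256  0.3888]
tool shift cm [0.0234 0.1894 0.0643]
```

View pics/k3s.png

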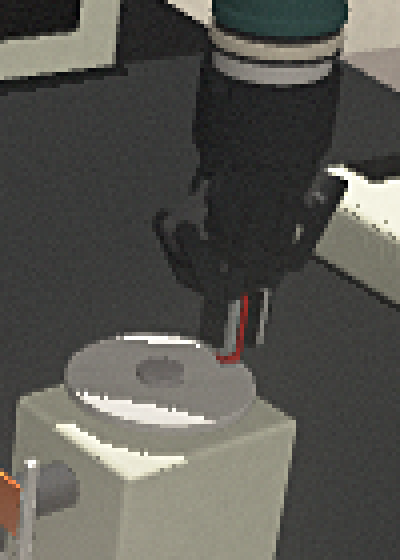

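```bash
cat >> h.py <<'E'
def arc(start,C,r,a0,step,n,q=0.05,R=None):
    # rows in tool y,z (cm), cumulative rounding; start = current commanded xy
    y=np.array([.2366,-.9716]);z=np.array([-.9716,-.2366])
    cur=np.array(start,float);out=[]
    for i in range(1,n+1):
        a=np.radians(a0+step*i); g=np.array(C)+r*np.array([np.cos(a),np.sin(a)])
        dd=(g-cur)*100; t=[round(round((dd@v)/q)*q,2) for v in(y,z)]
        cur=cur+(t[0]*y+t[1]*z)/100; out.append(t)
    print(out,"end",cur,"angle",a0+step*n)
E
python3 - <<'E'
from h import *
arc((.469,.3223),(.469,.2785),.045,90,-12,10)
E
```

```text
[[0.2, -0.9], [0.5, -0.8], [0.65, -0.7], [0.75, -0.55], [0.9, -0.35], [0.9, -0.15], [0.95, 0.05], [0.9, 0.2], [0.85, 0.4], [0.75, 0.6]] end [0.5077653 0.2560926] angle -30
```

Emit:
move_arm(moves=[[[0,0.2,-0.9],[0,0,0],0.8],[[0,0.5,-0.8],[0,0,0],0.8],[[0,0.65,-0.7],[0,0,0],0.8],[[0,0.75,-0.55],[0,0,0],0.8],[[0,0.9,-0.35],[0,0,0],0.8]])

```text
t: 4.98
tool_pos: [0.5097, 0.3009, 0.2412]
tool_rot: [2.097, 0.253, -2.093]
force: [1.4, 4.1, 0.7]
finger_gap: 0.0147
```

```bash
python3 - <<'E'
from h import *
from plant import *
s,p,R=show()
c=camera("scene"); crop(c,300,60,430,240,4,"pics/k4s.png")
E
```

```text
t 4.98 p [0.5097 0.3009 0.2412] jaw yaw -76.3 tilt x [ 0.002   0.0014 -1.    ] y [ 0.2368 -0.9716 -0.0009] z [-0.9716 -0.2368 -0.0023] gap 0.014672993354131858 F [1.4303 4.0597 0.6744]
```

View pics/k4s.png

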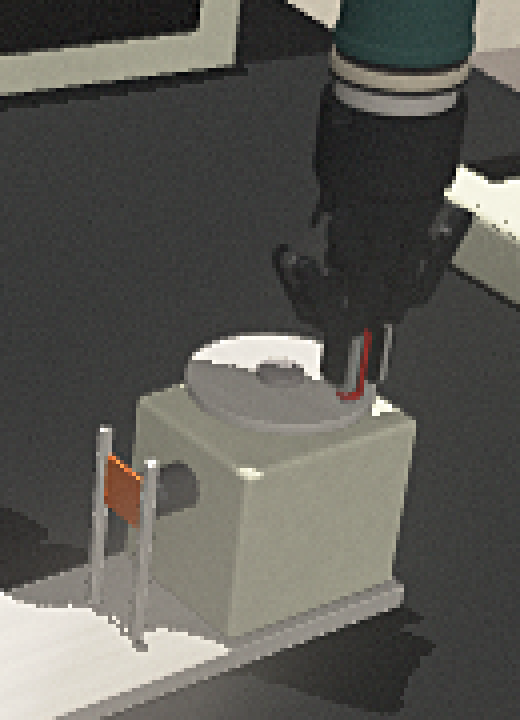

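Emit:
move_arm(moves=[[[0,0.9,-0.15],[0,0,0],0.8],[[0,0.95,0.05],[0,0,0],0.8],[[0,0.9,0.2],[0,0,0],0.8],[[0,0.85,0.4],[0,0,0],0.8],[[0,0.75,0.6],[0,0,0],0.8]])

```text
t: 5.45
tool_pos: [0.5079, 0.2543, 0.2411]
tool_rot: [2.095, 0.249, -2.095]
force: [0.9, 2.9, 3.5]
finger_gap: 0.0148
```

```bash
python3 - <<'E'
from h import *
show()
arc((.5078,.2561),(.469,.2785),.045,-30,-12,10)
E
```

```text
t 5.45 p [0.5079 0.2543 0.2411] jaw yaw -76.39 tilt x [ 0.0001 -0.0006 -1.    ] y [ 0.2354 -0.9719  0.0006] z [-0.9719 -0.2354 -0.    ] gap 0.014764475914161223 F [0.9437 2.8804 3.4831]
[[0.6, 0.7], [0.45, 0.85], [0.3, 0.9], [0.05, 0.9], [-0.1, 0.95], [-0.35, 0.9], [-0.5, 0.8], [-0.65, 0.65], [-0.75, 0.55], [-0.9, 0.35]] end [0.4301 0.2562] angle -150
```

Emit:
move_arm(moves=[[[0,0.6,0.7],[0,0,0],0.8],[[0,0.45,0.85],[0,0,0],0.8],[[0,0.3,0.9],[0,0,0],0.8],[[0,0.05,0.9],[0,0,0],0.8],[[0,-0.1,0.95],[0,0,0],0.8],[[0,-0.35,0.9],[0,0,0],0.8],[[0,-0.5,0.8],[0,0,0],0.8],[[0,-0.65,0.65],[0,0,0],0.8],[[0,-0.75,0.55],[0,0,0],0.8],[[0,-0.9,0.35],[0,0,0],0.8]])

```text
t: 6.28
tool_pos: [0.4314, 0.2559, 0.2411]
tool_rot: [2.1, 0.252, -2.09]
force: [7.6, 1.2, -1.8]
finger_gap: 0.0148
```

```bash
python3 - <<'E'
from h import *
from plant import *
show()
arc((.4301,.2562),(.469,.2785),.045,-150,-12,10)
c=camera("scene"); crop(c,300,60,430,240,4,"pics/k5s.png")
E
```

```text
t 6.28 p [0.4314 0.2559 0.2411] jaw yaw -76.3 tilt x [ 0.0048  0.0012 -1.    ] y [ 0.2368 -0.9715  0.    ] z [-0.9715 -0.2368 -0.0049] gap 0.014784348725931151 F [ 7.5787  1.1743 -1.7852]
[[-0.9, 0.2], [-0.95, -0.05], [-0.9, -0.2], [-0.85, -0.45], [-0.75, -0.55], [-0.6, -0.7], [-0.45, -0.85], [-0.25, -0.9], [-0.1, -0.95], [0.15, -0.9]] end [0.4688 0.3233] angle -270
```

View pics/k5s.png

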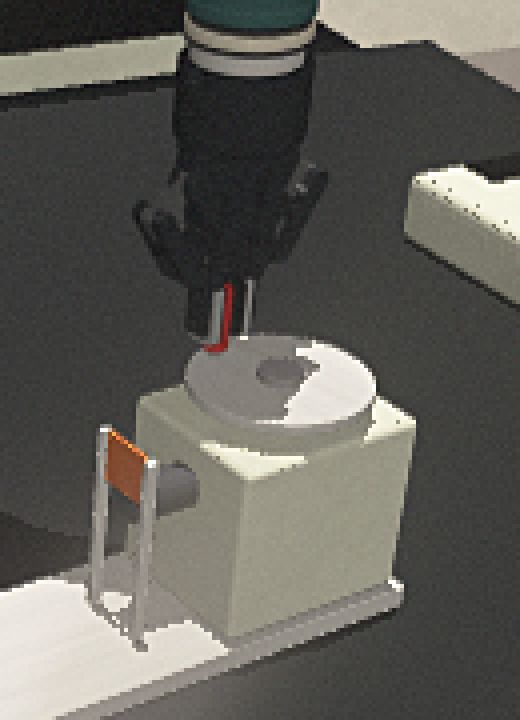

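```bash
python3 - <<'E'
from h import *
arc((.4301,.2562),(.4702,.2785),.045,-150,-12,10)
E
```

```text
[[-0.9, 0.05], [-0.9, 0.0], [-0.95, -0.25], [-0.85, -0.4], [-0.75, -0.55], [-0.6, -0.75], [-0.45, -0.8], [-0.25, -0.9], [-0.05, -0.95], [0.1, -0.95]] end [0.4702884 0.3236226] angle -270
```

Emit:
move_arm(moves=[[[0,-0.9,0.05],[0,0,0],0.8],[[0,-0.9,0],[0,0,0],0.8],[[0,-0.95,-0.25],[0,0,0],0.8],[[0,-0.85,-0.4],[0,0,0],0.8],[[0,-0.75,-0.55],[0,0,0],0.8],[[0,-0.6,-0.75],[0,0,0],0.8],[[0,-0.45,-0.8],[0,0,0],0.8],[[0,-0.25,-0.9],[0,0,0],0.8],[[0,-0.05,-0.95],[0,0,0],0.8],[[0,0.1,-0.95],[0,0,0],0.8]])

```text
t: 7.17
tool_pos: [0.4677, 0.3244, 0.241]
tool_rot: [2.088, 0.252, -2.098]
force: [-1.8, -0.3, 8.2]
finger_gap: 0.0148
```

```bash
python3 - <<'E'
from h import *
from plant import *
show()
arc((.4703,.3236),(.4702,.2785),.045,-270,-6,8)
c=camera("scene"); crop(c,300,60,430,240,4,"pics/k6s.png")
E
```

```text
t 7.17 p [0.4677 0.3244 0.241 ] jaw yaw -76.18 tilt x [-0.0046 -0.0018 -1.    ] y [ 0.2389 -0.971   0.0006] z [-0.971  -0.2389  0.0049] gap 0.014754863333761116 F [-1.8081 -0.3218  8.2079]
[[0.15, -0.45], [0.15, -0.4], [0.25, -0.45], [0.25, -0.35], [0.35, -0.4], [0.3, -0.3], [0.4, -0.3], [0.4, -0.25]] end [0.5038 0.3086] angle -318
```

View pics/k6s.png

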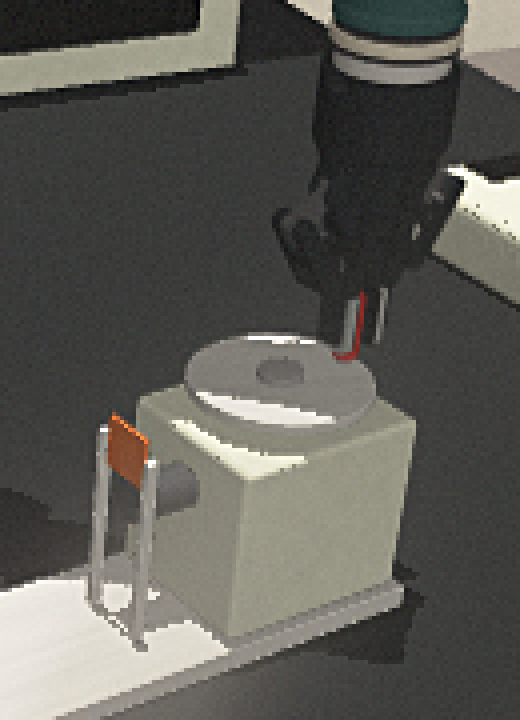

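Emit:
move_arm(moves=[[[0,0.15,-0.45],[0,0,0],0.8],[[0,0.15,-0.4],[0,0,0],0.8],[[0,0.25,-0.45],[0,0,0],0.8]])

```text
t: 7.47
tool_pos: [0.4751, 0.3242, 0.2408]
tool_rot: [2.075, 0.255, -2.111]
force: [-22.2, 4.7, 20.6]
finger_gap: 0.0149
```

Emit:
move_arm(moves=[[[0,0.25,-0.35],[0,0,0],0.8],[[0,0,0],[0,0,0],0.8]])

```text
t: 7.63
tool_pos: [0.4755, 0.3242, 0.2408]
tool_rot: [2.068, 0.259, -2.115]
force: [-22.3, 5.8, 19.9]
finger_gap: 0.0148
```

Emit:
move_arm(moves=[[[0,0.35,-0.4],[0,0,0],0.8],[[0,0,0],[0,0,0],0.8]])

```text
t: 7.8
tool_pos: [0.4761, 0.3241, 0.2407]
tool_rot: [2.061, 0.264, -2.121]
force: [-28.3, 9.4, 23.4]
finger_gap: 0.015
```

```bash
python3 - <<'E'
from h import *
from plant import *
show()
c=camera("scene"); crop(c,300,60,430,240,4,"pics/k7s.png")
hS=cv2.cvtColor(c["frame"],cv2.COLOR_RGB2HSV)
m=cv2.inRange(hS,np.array([3,130,80]),np.array([20,255,255]))[160:200,318:345]; ys,xs=np.nonzero(m)
print(xs.min()+318,xs.max()+318,ys.min()+160,ys.max()+160)
O=np.array([.5014,.1153]);u=np.array([-0.1951,0.9808]);n=np.array([u[1],-u[0]])
for z in(.153,.119,.149):
  for x in(-.018,.018): print(z,x,proj(c,[*(O+.056*u+x*n),z]))
E
```

```text
t 7.80 p [0.4761 0.3241 0.2407] jaw yaw -75.79 tilt x [-0.0287 -0.0006 -0.9996] y [ 0.2455 -0.9694 -0.0065] z [-0.969  -0.2455  0.0279] gap 0.014954335899649736 F [-28.288    9.371   23.3619]
327 336 163 181
0.153 -0.018 [326.2316 162.5597]
0.153 0.018 [335.5545 169.4497]
0.119 -0.018 [325.317 175.072]
0.119 0.018 [334.4657 182.1521]
0.149 -0.018 [326.1225 164.0527]
0.149 0.018 [335.4245 170.9659]
```

View pics/k7s.png

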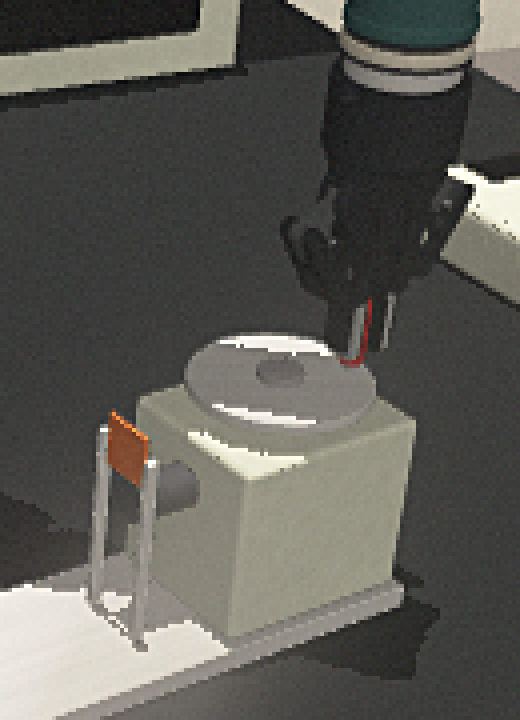

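Emit:
move_arm(moves=[[[0,0,0.8],[0,0,0],0.8],[[0,0,0],[0,0,0],0.8]])

```text
t: 8.02
tool_pos: [0.4746, 0.3234, 0.241]
tool_rot: [2.08, 0.27, -2.106]
force: [-14.5, 12.6, 9.7]
finger_gap: 0.0147
```

```bash
python3 -c "
from h import *
show()"
```

```text
t 8.02 p [0.4746 0.3234 0.241 ] jaw yaw -75.79 tilt x [-0.0129  0.007  -0.9999] y [ 0.2455 -0.9693 -0.01  ] z [-0.9693 -0.2456  0.0108] gap 0.014661714526641915 F [-14.5457  12.6477   9.719 ]
```

Emit:
move_arm(moves=[[[0,-0.4,0.3],[0,0,0],3],[[0,0,0],[0,0,0],5],[[0,0,0],[0,0,0],6],[[0,0,0],[0,0,0],6],[[-2,0,0],[0,0,0],6],[[-3,0,0],[0,0,0],6],[[-2,0,0],[0,0,0],6],[[0,0,0],[0,0,0],5]])

```text
t: 8.68
tool_pos: [0.4839, 0.3185, 0.3147]
tool_rot: [2.104, 0.252, -2.09]
force: [-0.2, 0.4, 0.6]
finger_gap: 0.0508
```

```bash
python3 - <<'E'
from h import *
from plant import *
show([.436,-.317,.21])
c=camera("scene"); crop(c,300,60,430,240,4,"pics/k8s.png")
E
```

```text
t 8.68 p [0.4839 0.3185 0.3147] jaw yaw -76.47 tilt x [ 0.0061  0.0034 -1.    ] y [ 0.2339 -0.9722 -0.0019] z [-0.9722 -0.2339 -0.0068] gap 0.050843916279459986 F [-0.1523  0.4402  0.5534]
tool shift cm [10.2262 60.6866 19.5912]
```

View pics/k8s.png

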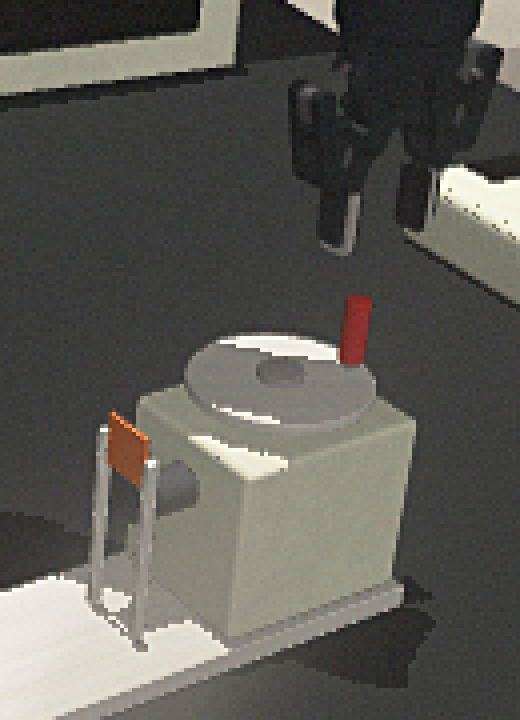

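Emit:
move_arm(moves=[[[0,3.4,0.9],[0,0,0],4],[[0,3.4,0.9],[0,0,0],4],[[0,3.4,0.9],[0,0,0],4],[[0,3.4,0.9],[0,0,0],4],[[0,3.4,0.9],[0,0,0],4],[[0,3.4,0.9],[0,0,0],4],[[0,3.4,0.9],[0,0,0],4],[[0,3.4,0.9],[0,0,0],4],[[0,3.4,0.9],[0,0,0],4],[[0,3.4,0.9],[0,0,0],4]])

```text
t: 9.57
tool_pos: [0.4729, -0.0359, 0.3096]
tool_rot: [2.092, 0.25, -2.099]
force: [1.0, -0.6, -0.6]
finger_gap: 0.04
```

Emit:
move_arm(moves=[[[0,3.4,1.2],[0,0,0],4],[[0,3.4,1.2],[0,0,0],4],[[0,3.4,1.3],[0,0,0],4],[[1,3.4,1.3],[0,0,0],4],[[2,3.4,1.3],[0,0,0],4],[[2,3.2,1.3],[0,0,0],4],[[2,3.0,1.3],[0,0,0],4],[[2,2.0,1.0],[0,0,0],4],[[0,1,0.5],[0,0,0],4],[[0,0,0],[0,0,0],4]])

```text
t: 10.4
tool_pos: [0.4326, -0.3152, 0.2192]
tool_rot: [2.094, 0.246, -2.104]
force: [-0.4, -0.4, -0.6]
finger_gap: 0.0395
```

Emit:
move_arm(moves=[[[0,0,0],[0,0,0],4],[[0,0,0],[0,0,0],4]])

```text
t: 10.57
tool_pos: [0.4361, -0.3108, 0.2217]
tool_rot: [2.095, 0.254, -2.092]
force: [0.6, -0.7, 0.6]
finger_gap: 0.0399
```

```bash
python3 - <<'E'
from h import *
from plant import *
show([.4375,-.3165,.16])
c=camera("scene"); crop(c,70,130,180,270,4,"pics/a1s.png"); pickle.dump(c,open("a1.pkl","wb"))
E
```

```text
t 10.57 p [ 0.4361 -0.3108  0.2217] jaw yaw -76.19 tilt x [ 0.0011  0.0006 -1.    ] y [ 0.2386 -0.9711 -0.0003] z [-0.9711 -0.2386 -0.0012] gap 0.03987136926314326 F [ 0.6392 -0.7068  0.5593]
tool shift cm [6.1675 0.5888 0.0055]
```

View pics/a1s.png

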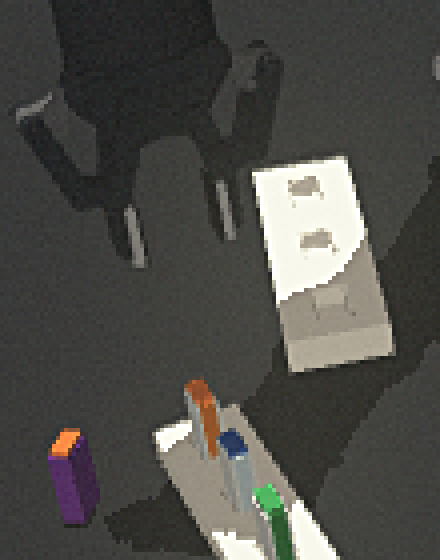

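```bash
python3 - <<'E'
from h import *
d=pickle.load(open("cam0.pkl","rb"));S=d["scene"];T=d["top"]
print(ray(S,(200/4-.4+70,270/4-.4+160),.057))
# glass-rack intersection etc: rack far corners scene at z .018
for p in((158,312),(238,284),(346,443),(255,483)): print(ray(S,(p[0]/4-.4+70,p[1]/4-.4+160),.018))
# top cap centre by crop
print(ray(T,(254/8-.45+315,415/8-.45+175),.057))
crop(S,110,218,140,252,16,"pics/amb.png")
E
```

```text
[ 0.43943689 -0.3149839   0.057     ]
[ 0.41824738 -0.34350766  0.018     ]
[ 0.40607639 -0.29720868  0.018     ]
[ 0.56285678 -0.25433438  0.018     ]
[ 0.5784195  -0.30293351  0.018     ]
[ 0.43528887 -0.31764963  0.057     ]
```

View pics/amb.png

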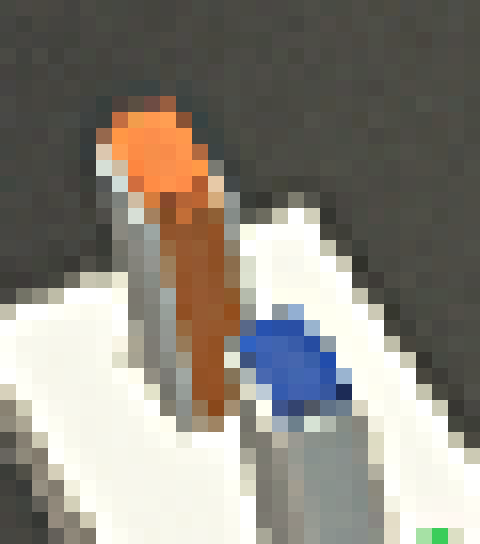

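Emit:
move_arm(moves=[[[2,0.55,0],[-0.018,0,0],4],[[3,0,0],[0,0,0],4],[[1,0,0],[0,0,0],4],[[0,0,0],[0,0,0],4],[[0,0,0],[0,0,0],4],[[0,0,0],[0,0,0],4]], grip_force=25)

```text
t: 11.12
tool_pos: [0.4374, -0.3174, 0.1621]
tool_rot: [2.085, 0.269, -2.082]
force: [0.8, 0.0, 0.4]
finger_gap: 0.0399
```

```bash
python3 - <<'E'
from h import *
from plant import *
show([.4375,-.316,.096])
c=camera("scene"); crop(c,70,150,180,270,5,"pics/a2s.png")
E
```

```text
t 11.12 p [ 0.4374 -0.3174  0.1621] jaw yaw -75.22 tilt x [ 0.0016 -0.0008 -1.    ] y [ 0.2551 -0.9669  0.0011] z [-0.9669 -0.2551 -0.0014] gap 0.03989254387367298 F [0.8215 0.0452 0.4134]
tool shift cm [ 6.6103 -0.142  -0.0348]
```

View pics/a2s.png

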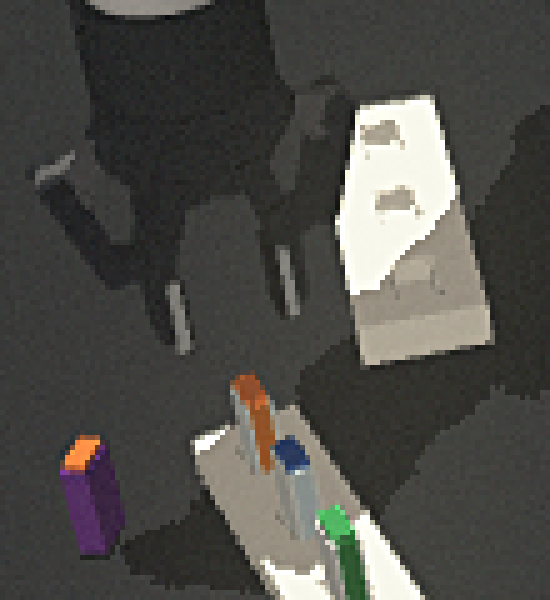

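Emit:
move_arm(moves=[[[2,-0.1,0],[0,0,0],4],[[2,0,0],[0,0,0],4],[[1.5,0,0],[0,0,0],4],[[0.5,0,0],[0,0,0],4],[[0,0,0],[0,0,0],4],[[0,0,0],[0,0,0],4],[[0,0,0],[0,0,0],4]])

```text
t: 11.75
tool_pos: [0.4369, -0.3172, 0.1021]
tool_rot: [2.086, 0.268, -2.082]
force: [-0.6, -0.4, -0.4]
finger_gap: 0.04
```

```bash
python3 - <<'E'
from h import *
from plant import *
show([.4375,-.316,.096])
c=camera("scene"); crop(c,80,180,160,270,7,"pics/a3s.png")
c=camera("top"); crop(c,310,170,390,250,7,"pics/a3t.png")
E
```

```text
t 11.75 p [ 0.4369 -0.3172  0.1021] jaw yaw -75.29 tilt x [ 0.0018 -0.0012 -1.    ] y [ 0.2539 -0.9672  0.0016] z [-0.9672 -0.2539 -0.0015] gap 0.03995698079394525 F [-0.5578 -0.378  -0.3785]
tool shift cm [ 0.6076 -0.1047 -0.0835]
```

View pics/a3s.png

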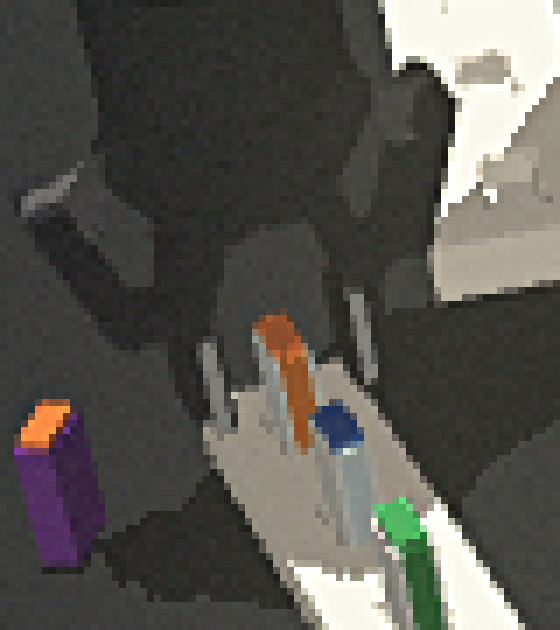

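View pics/a3t.png

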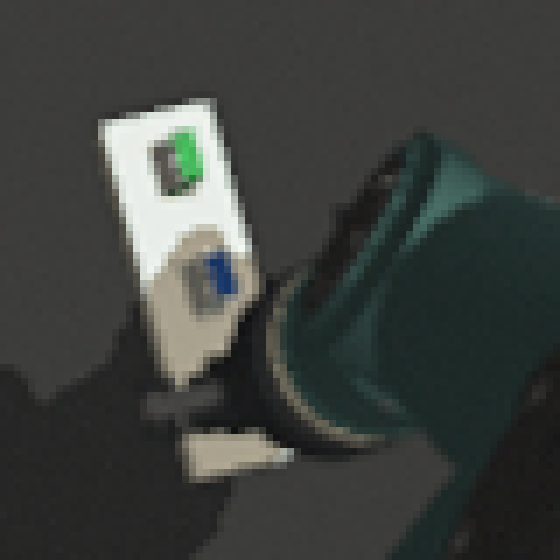

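Emit:
move_arm(moves=[[[0.6,-0.1,-0.05],[0,0,0],4],[[0,0,0],[0,0,0],4],[[0,0,0],[0,0,0],3],[[0,0,0],[0,0,0],2],[[0,0,0],[0,0,0],1.5],[[0,0,0],[0,0,0],0.8],[[0,0,0],[0,0,0],0.6],[[0,0,0],[0,0,0],0.6],[[0,0,0],[0,0,0],0.6]])

```text
t: 12.6
tool_pos: [0.4365, -0.3157, 0.095]
tool_rot: [2.085, 0.269, -2.085]
force: [0.6, -0.5, 0.8]
finger_gap: 0.0122
```

```bash
python3 - <<'E'
from h import *
from plant import *
show([.4375,-.316,.096])
c=camera("scene"); crop(c,80,180,160,270,7,"pics/a4s.png")
E
```

```text
t 12.60 p [ 0.4365 -0.3157  0.095 ] jaw yaw -75.29 tilt x [ 0.     -0.0001 -1.    ] y [ 0.2539 -0.9672  0.    ] z [-0.9672 -0.2539  0.    ] gap 0.01220331810429426 F [ 0.6352 -0.4522  0.8056]
tool shift cm [-0.1046  0.0519 -0.0882]
```

View pics/a4s.png

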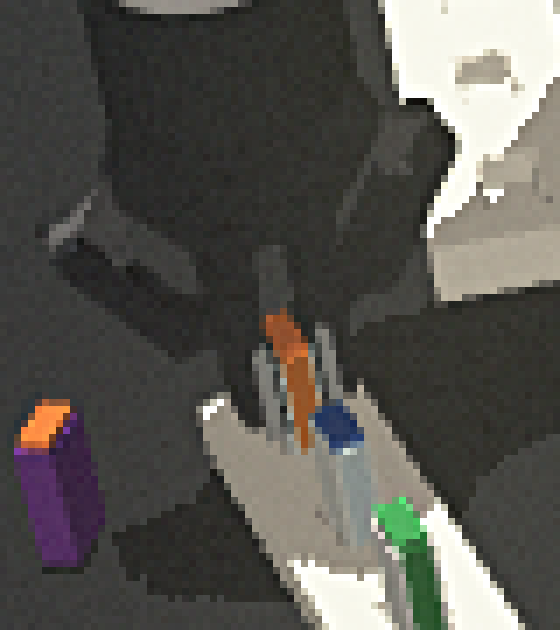

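Emit:
move_arm(moves=[[[-0.5,0,0],[0,0,0],0.6],[[-1,0,0],[0,0,0],0.6],[[-1.5,0,0],[0,0,0],0.6],[[-2,0,0],[0,0,0],0.6],[[-2.5,0,0],[0,0,0],0.6],[[-2.5,0,0],[0,0,0],0.6],[[-2.5,0,0],[0,0,0],0.6],[[-2,0,0],[0,0,0],0.6],[[-1,0,0],[0,0,0],0.6],[[0,0,0],[0,0,0],0.6]])

```text
t: 13.48
tool_pos: [0.4374, -0.3162, 0.2527]
tool_rot: [2.087, 0.265, -2.079]
force: [0.4, -0.2, -1.5]
finger_gap: 0.0119
```

```bash
python3 - <<'E'
from h import *
from plant import *
s,p,R=show()
goal=np.array([.502,.116]); N=16; cur=p[:2].copy(); yaw=-75.29; d=(goal-cur)/N
rows=[]
for i in range(N):
    a=np.radians(yaw); y=np.array([np.cos(a),np.sin(a)]); z=np.array([y[1],-y[0]])  # z = x cross y, x=-zhat
    dd=(p[:2]+d*(i+1)-cur)*100; t=[round(dd@y,1),round(dd@z,1)]; cur=cur+(t[0]*y+t[1]*z)/100
    rows.append([[0]+t,[-0.1 if i<15 else 0,0,0],.6]); yaw+=np.degrees(.1) if i<15 else 0
print(R[:,2],rows,cur,yaw)
c=camera("scene"); crop(c,60,130,180,280,4,"pics/a5s.png")
E
```

```text
t 13.48 p [ 0.4374 -0.3162  0.2527] jaw yaw -75.29 tilt x [ 0.0045 -0.0028 -1.    ] y [ 0.2539 -0.9672  0.0038] z [-0.9672 -0.2539 -0.0036] gap 0.011876707155394114 F [ 0.3569 -0.1596 -1.5378]
[-0.9672 -0.2539 -0.0036] [[[0, np.float64(-2.5), np.float64(-1.1)], [-0.1, 0, 0], 0.6], [[0, np.float64(-2.4), np.float64(-1.3)], [-0.1, 0, 0], 0.6], [[0, np.float64(-2.3), np.float64(-1.6)], [-0.1, 0, 0], 0.6], [[0, np.float64(-2.0), np.float64(-1.7)], [-0.1, 0, 0], 0.6], [[0, np.float64(-1.9), np.float64(-2.0)], [-0.1, 0, 0], 0.6], [[0, np.float64(-1.7), np.float64(-2.1)], [-0.1, 0, 0], 0.6], [[0, np.float64(-1.5), np.float64(-2.3)], [-0.1, 0, 0], 0.6], [[0, np.float64(-1.2), np.float64(-2.5)], [-0.1, 0, 0], 0.6], [[0, np.float64(-1.0), np.float64(-2.5)], [-0.1, 0, 0], 0.6], [[0, np.float64(-0.7), np.float64(-2.7)], [-0.1, 0, 0], 0.6], [[0, np.float64(-0.4), np.float64(-2.7)], [-0.1, 0, 0], 0.6], [[0, np.float64(-0.2), np.float64(-2.7)], [-0.1, 0, 0], 0.6], [[0, np.float64(0.1), np.float64(-2.7)], [-0.1, 0, 0], 0.6], [[0, np.float64(0.3), np.float64(-2.7)], [-0.1, 0, 0], 0.6], [[0, np.float64(0.7), np.float64(-2.7)], [-0.1, 0, 0], 0.6], [[0, np.float64(0.9), np.float64(-2.6)], [0, 0, 0], 0.6]] [0.5023 0.1163] 10.653669269623464
```

View pics/a5s.png

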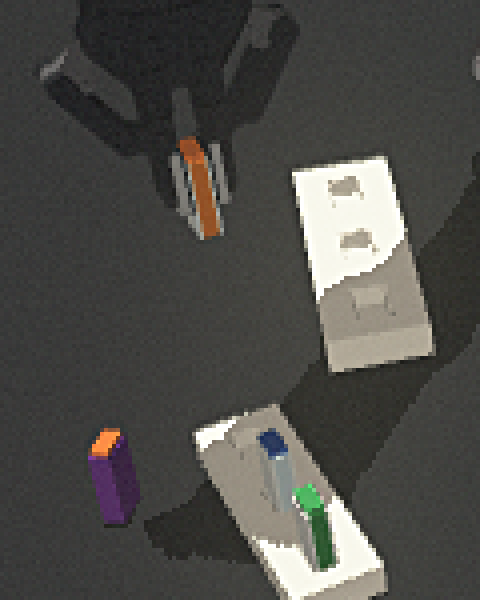

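Amber is held clear of its rack pocket (crop 200,190), with blue and green still in place. Moving it across the bench.

Emit:
move_arm(moves=[[[0,-1.2,-0.5],[-0.05,0,0],0.6],[[0,-1.3,-0.6],[-0.05,0,0],0.6],[[0,-2.4,-1.3],[-0.1,0,0],0.6],[[0,-2.3,-1.6],[-0.1,0,0],0.6],[[0,-2.0,-1.7],[-0.1,0,0],0.6],[[0,-1.9,-2.0],[-0.1,0,0],0.6],[[0,-1.7,-2.1],[-0.1,0,0],0.6],[[0,-1.5,-2.3],[-0.1,0,0],0.6],[[0,-1.2,-2.5],[-0.1,0,0],0.6],[[0,-1.0,-2.5],[-0.1,0,0],0.6]])

```text
t: 14.37
tool_pos: [0.4705, -0.0693, 0.2487]
tool_rot: [1.499, 0.993, -1.503]
force: [-0.0, -0.0, -0.5]
finger_gap: 0.012
```

Emit:
move_arm(moves=[[[0,-0.7,-2.7],[-0.1,0,0],0.6],[[0,-0.4,-2.7],[-0.1,0,0],0.6],[[0,-0.2,-2.7],[-0.1,0,0],0.6],[[0,0.1,-2.7],[-0.1,0,0],0.6],[[0,0.3,-2.7],[-0.1,0,0],0.6],[[0,0.7,-2.7],[-0.1,0,0],0.6],[[0,0.5,-1.6],[0,0,0],0.6],[[0,0.4,-1.0],[0,0,0],0.6],[[0,0,0],[0,0,0],0.6],[[0,0,0],[0,0,0],0.6]])

```text
t: 15.2
tool_pos: [0.4996, 0.1172, 0.249]
tool_rot: [1.068, 1.294, -1.071]
force: [0.2, -1.2, 0.0]
finger_gap: 0.012
```

```bash
python3 - <<'E'
from h import *
from plant import *
s,p,R=show([.502,.116,.1645])
print(s["joint_positions"])
c=camera("scene"); crop(c,230,80,410,270,3,"pics/p1s.png")
E
```

```text
t 15.20 p [0.4996 0.1172 0.249 ] jaw yaw 10.79 tilt x [-0.0024 -0.0008 -1.    ] y [ 0.9823  0.1873 -0.0025] z [ 0.1873 -0.9823  0.0004] gap 0.011996415256265866 F [ 0.1666 -1.1569  0.0154]
tool shift cm [8.454  0.2381 0.1628]
[ 0.0462  0.4433 -0.4776  2.1128  0.3277  0.6586 -0.4659]
```

View pics/p1s.png

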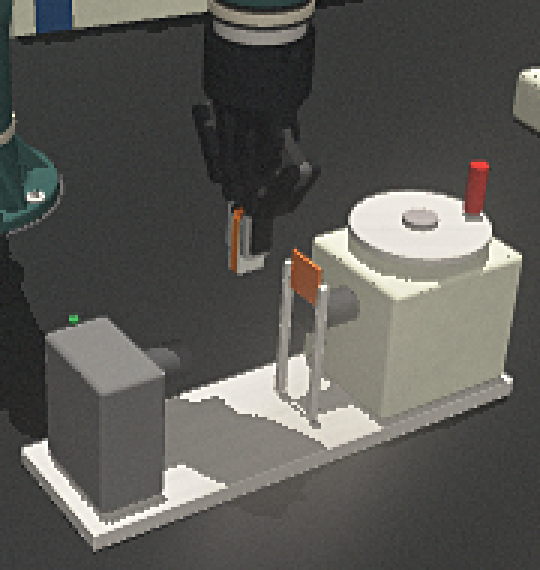

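Emit:
move_arm(moves=[[[0.5,0.25,0.15],[-0.008,0,0],0.6],[[1,0,0],[0,0,0],0.6],[[1.5,0,0],[0,0,0],0.6],[[1.5,0,0],[0,0,0],0.6],[[1.5,0,0],[0,0,0],0.6],[[1.2,0,0],[0,0,0],0.6],[[0.8,0,0],[0,0,0],0.6],[[0.4,0,0],[0,0,0],0.6],[[0,0,0],[0,0,0],0.6],[[0,0,0],[0,0,0],0.6]])

```text
t: 16.08
tool_pos: [0.5034, 0.1157, 0.1658]
tool_rot: [1.065, 1.295, -1.066]
force: [-0.8, -0.5, -0.1]
finger_gap: 0.0119
```

Emit:
move_arm(moves=[[[0,0,0],[0,0,0],0.6],[[0,0,0],[0,0,0],0.6],[[0,0,0],[0,0,0],0.6]])

```text
t: 16.33
tool_pos: [0.5037, 0.1161, 0.1665]
tool_rot: [1.066, 1.294, -1.064]
force: [-0.3, -0.8, -1.7]
finger_gap: 0.0119
```

```bash
python3 - <<'E'
from h import *
from plant import *
s,p,R=show([.502,.116,.1645])
c=camera("scene"); crop(c,250,120,370,240,5,"pics/p2s.png")
t=camera("top"); crop(t,110,140,270,250,5,"pics/p2t.png")
pickle.dump((c,t),open("p2.pkl","wb"))
O=np.array([.502,.116]);u=np.array([-0.1951,0.9808]);n=np.array([u[1],-u[0]])
for x,y,z in((0,-.01125,.0775),(-.00625,-.01125,.0775),(.00625,-.01125,.0775),(.00625,.01125,.0775),(-.00625,-.01125,.1225),(.00625,-.01125,.1225),(0,-.01,.1265),(0,.01,.1265),(0,-.054,.1),(0,-.054,.114),(0,-.054,.086),(0.014,-.054,.1)):
    print(x,y,z,"full",proj(c,[*(O+x*n+y*u),z]),"crop",(proj(c,[*(O+x*n+y*u),z])-[250,120]+.5)*5)
E
```

```text
t 16.33 p [0.5037 0.1161 0.1665] jaw yaw 11.11 tilt x [ 0.0013  0.0003 -1.    ] y [0.9813 0.1927 0.0013] z [ 0.1927 -0.9813 -0.0001] gap 0.011907957218806468 F [-0.2856 -0.783  -1.73  ]
tool shift cm [ 0.1996 -0.1674 -0.0273]
0 -0.01125 0.0775 full [305.282  201.4667] crop [278.9099 409.8334]
-0.00625 -0.01125 0.0775 full [303.7957 200.1427] crop [271.4786 403.2137]
0.00625 -0.01125 0.0775 full [306.7807 202.8017] crop [286.4033 416.5086]
0.00625 0.01125 0.0775 full [314.8738 200.0724] crop [326.8688 402.8621]
-0.00625 -0.01125 0.1225 full [304.5584 183.8385] crop [275.2921 321.6927]
0.00625 -0.01125 0.1225 full [307.6155 186.4166] crop [290.5775 334.5831]
0 -0.01 0.1265 full [306.6153 183.4874] crop [285.5764 319.937 ]
0 0.01 0.1265 full [313.9536 181.151 ] crop [322.2679 308.2548]
0 -0.054 0.1 full [289.8178 198.5802] crop [201.5891 395.4009]
0 -0.054 0.114 full [289.9626 193.4176] crop [202.3128 369.5882]
0 -0.054 0.086 full [289.675  203.6726] crop [200.8752 420.8629]
0.014 -0.054 0.1 full [293.1329 201.6385] crop [218.1644 410.6924]
```

View pics/p2s.png

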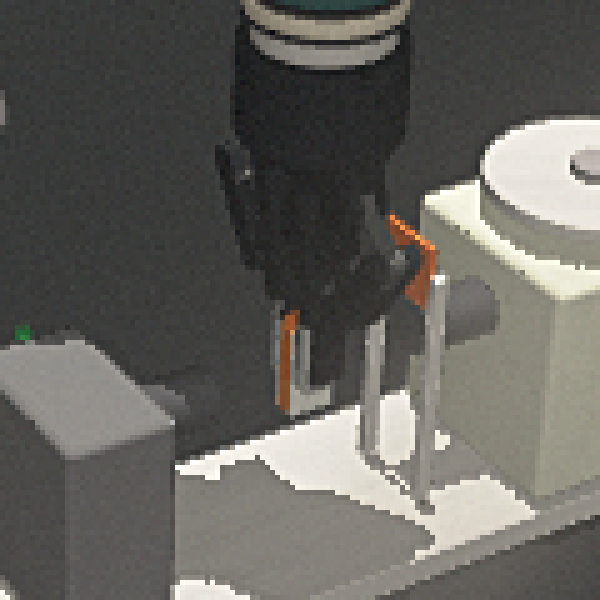

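View pics/p2t.png

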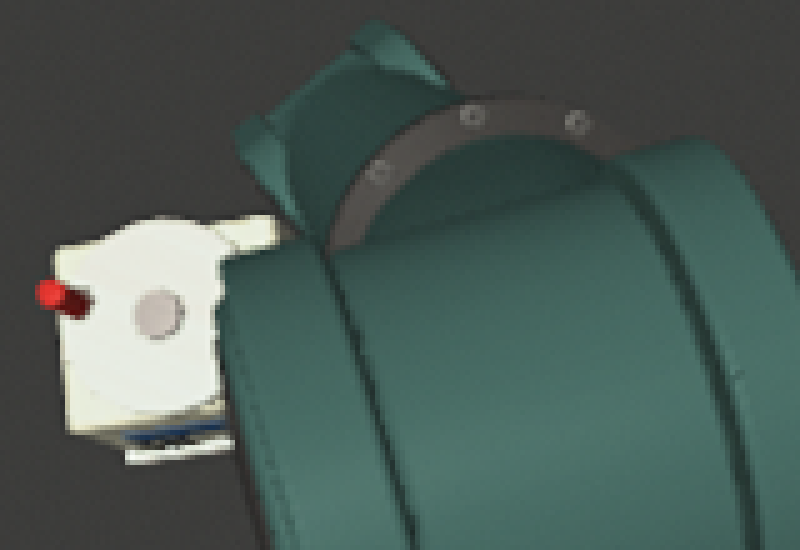

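```bash
python3 - <<'E'
from h import *
c,t=pickle.load(open("p2.pkl","rb"))
im=c["frame"][165:215,270:345].astype(float); im=255*(im/255)**.5
cv2.imwrite("pics/p3.png",cv2.resize(im.astype(np.uint8)[:,:,::-1],None,fx=10,fy=10,interpolation=cv2.INTER_CUBIC))
d=pickle.load(open("cam0.pkl","rb"))["scene"]
im=d["frame"][165:225,260:345].astype(float); im=255*(im/255)**.5
cv2.imwrite("pics/p4.png",cv2.resize(im.astype(np.uint8)[:,:,::-1],None,fx=9,fy=9,interpolation=cv2.INTER_CUBIC))
E
```

```text
(no output)
```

View pics/p3.png

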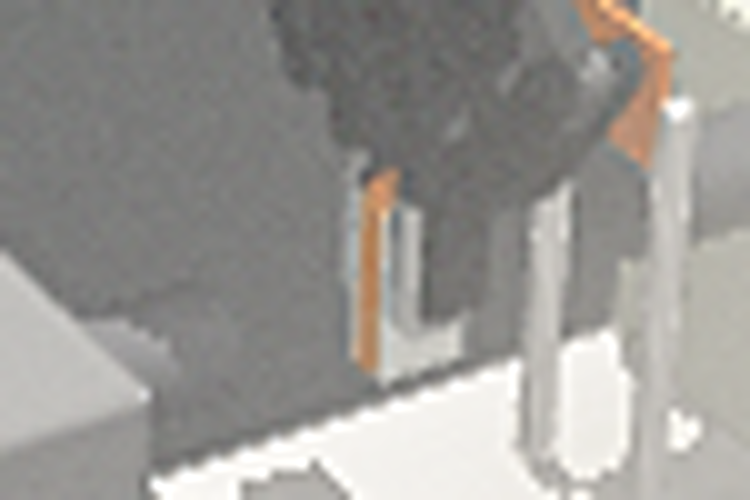

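View pics/p4.png

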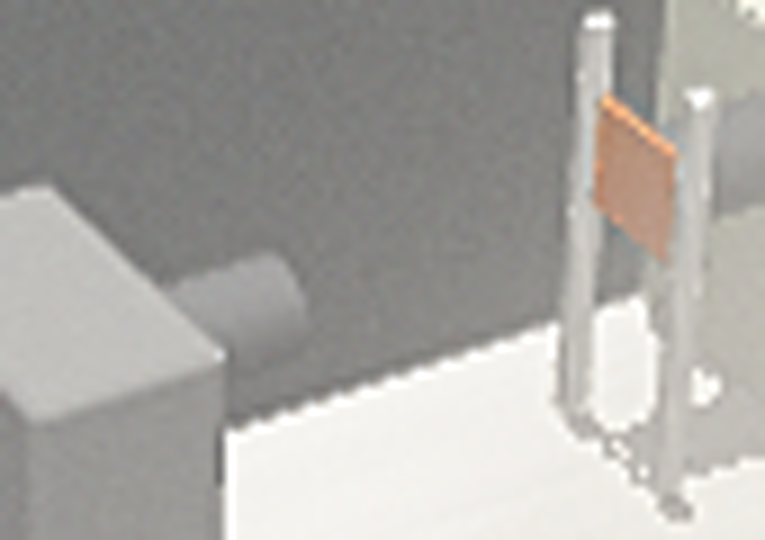

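```bash
python3 - <<'E'
from h import *
c,t=pickle.load(open("p2.pkl","rb"))
u=np.array([-0.1951,0.9808]);n=np.array([u[1],-u[0]])
for O in((.502,.116),(.5034,.1159)):
    O=np.array(O); th=np.linspace(0,2*np.pi,73)
    P=np.array([proj(c,[*(O+.014*np.cos(a)*n-.054*u),.1+.014*np.sin(a)]) for a in th])
    print(O,"right",P[P[:,0].argmax()],"top",P[P[:,1].argmin()],"bot",P[P[:,1].argmax()])
    for z in(.002,0.01): pass
    # shutter at closed-ish known guides tops: x±25? z .140 y .056
    for x in(-.022,.022): print("guide",x,proj(c,[*(O+x*n+.056*u),.140]))
for nm,p in(("near -u +n",(307.75,202.95)),("far +u +n",(315.85,200.55)),("-u -n",(304.75,200.35))):
    X=ray(c,p,.0795)[:2]; print(nm,X,"n,u",X@n,X@u)
tc=np.array([.5037,.1161]); print("tcp n,u",tc@n,tc@u, "O",np.array([.502,.116])@n,np.array([.502,.116])@u)
E
```

```text
[0.502 0.116] right [293.13478997 201.17712601] top [288.29891151 192.61857724] bot [291.33326973 204.52824831]
guide -0.022 [325.2585144  166.71257057]
guide 0.022 [336.58629075 175.2301826 ]
[0.5034 0.1159] right [293.31796639 201.52242363] top [288.47530143 192.95167375] bot [291.51247339 204.873205  ]
guide -0.022 [325.4665772  167.00742908]
guide 0.022 [336.81254233 175.54286557]
near -u +n [0.51423227 0.10688864] n,u 0.5252129856952035 0.004509666647700458
far +u +n [0.51111724 0.12837235] n,u 0.5263492377104012 0.026188629361323573
-u -n [0.50224088 0.10435014] n,u 0.5129565643160248 0.00435942397181599
tcp n,u 0.51668007 0.015599009999999983 O 0.5149932 0.015832600000000002
```

```bash
python3 - <<'E'
from h import *
d=pickle.load(open("cam0.pkl","rb"));c=d["scene"];T=d["top"]
u=np.array([-0.1951,0.9808]);n=np.array([u[1],-u[0]])
g=c["frame"].astype(float).mean(2)
def first(v,thr,up=True):
    for i in range(len(v)-1):
        if (v[i]<thr<=v[i+1]) if up else (v[i]>=thr>v[i+1]): return i+(v[i]-thr)/(v[i]-v[i+1])
# far edge: scan downward columns 288..320
far=[(x,200+first(g[200:240,x],120)) for x in range(287,319)]
P=np.array([ray(c,p,.016)[:2] for p in far]); print("far n",np.median(P@n), (P@n).std(),"slope",np.polyfit(P@u,P@n,1)[0])
# near: print brightness profile at some columns
for x in(300,320,340): print(x,g[215:262,x].astype(int))
p=np.array([(326.3,166.3),(337.6,174.8)])
for q in p: X=ray(c,q,.14)[:2]; print("guide",X@n,X@u)
# guides in top view: tops  crop st: (360,135)? 
E
```

```text
far n 0.4561368506323967 0.000556010807698572 slope 0.005280923253252968
300 [229 227 228 230 232 232 232 230 229 229 226 228 230 230 227 229 228 228
 227 223 225 227 228 228 228 225 224 229 230 172 140 145 151 144  79  97
  96  99  98  92  99  92  93  97  93  94  87]
320 [225 222 222 218 220 222 218 219 220 218 217 216 219 215 216 219 218 218
 219 215 220 221 136 145 145 146 113  97 105 107 107 108 106 106 103  99
 103 102 101  98  96  99  96  96  96  92  93]
340 [138 144 229 219 218 217 217 217 218 216 214 214 218 219 189 137 144 149
 156  91 105 106 108 107 104 104 101 105 100 104 102 102 103  97 100  91
  96  95  95  91  93  92  89  90  92  83  81]
guide 0.49264403639038845 0.07504888720478474
guide 0.5366199092977312 0.07494697607653142
```

```bash
python3 - <<'E'
from h import *
d=pickle.load(open("cam0.pkl","rb"));c=d["scene"]
u=np.array([-0.1951,0.9808]);n=np.array([u[1],-u[0]])
g=c["frame"].astype(float).mean(2)
pts=[]
for x in range(275,375):
    v=g[205:260,x]; 
    # bright->mid edge: last row with v>190
    k=np.nonzero(v>190)[0]
    if len(k)==0: continue
    k=k.max(); lo=v[k+2] if k+2<len(v) else 0
    if not 120<lo<170: continue
    thr=(v[k-1]+lo)/2
    i=k if v[k]>=thr>v[k+1] else k+1
    pts.append((x,205+i+(v[i]-thr)/(v[i]-v[i+1]+1e-9)))
P=np.array([ray(c,p,.016)[:2] for p in pts]); N=P@n
m=abs(N-np.median(N))<.003
print("near n",np.median(N[m]),N[m].std(),m.sum(),"slope",np.polyfit((P@u)[m],N[m],1)[0])
E
```

```text
near n 0.5764389698639636 0.000524808508735219 82 slope 0.0017698331836283115
```

Emit:
move_arm(moves=[[[0.1,-0.15,-0.05],[0,0,0],0.6],[[0.1,-0.15,-0.05],[0,0,0],0.6],[[0,0,0],[0,0,0],0.6],[[0,0,0],[0,0,0],0.6],[[0,0,0],[0,0,0],0.6],[[0,0,0],[0,0,0],0.6]])

```text
t: 16.93
tool_pos: [0.5002, 0.1164, 0.1639]
tool_rot: [1.065, 1.295, -1.065]
force: [0.3, -0.9, -0.7]
finger_gap: 0.0117
```

```bash
python3 - <<'E'
from h import *
from plant import *
s,p,R=show()
u=np.array([-0.1951,0.9808]);n=np.array([u[1],-u[0]])
print("n,u",p[:2]@n,p[:2]@u,"dq",s["dq"])
c=camera("scene"); pickle.dump(c,open("p5.pkl","wb"))
im=c["frame"][165:215,270:345].astype(float); im=255*(im/255)**.5
cv2.imwrite("pics/p5.png",cv2.resize(im.astype(np.uint8)[:,:,::-1],None,fx=10,fy=10,interpolation=cv2.INTER_CUBIC))
cv2.imwrite("pics/p5f.png",c["frame"][:,:,::-1])
E
```

```text
t 16.93 p [0.5002 0.1164 0.1639] jaw yaw 11.12 tilt x [ 0.  0. -1.] y [0.9812 0.1928 0.    ] z [ 0.1928 -0.9812 -0.    ] gap 0.011733045218018056 F [ 0.3149 -0.9187 -0.7268]
n,u 0.5133587834663277 0.016594234762412022 dq [ 0.0014 -0.001  -0.0013 -0.0009 -0.0006  0.0033 -0.001 ]
```

View pics/p5.png

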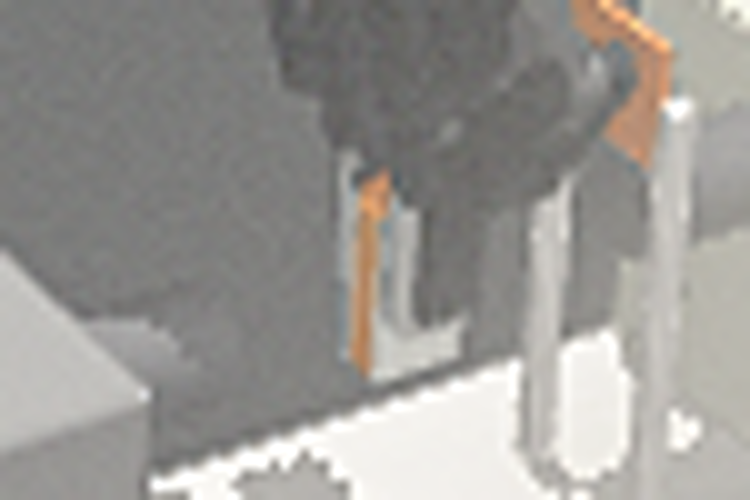

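View pics/p5f.png

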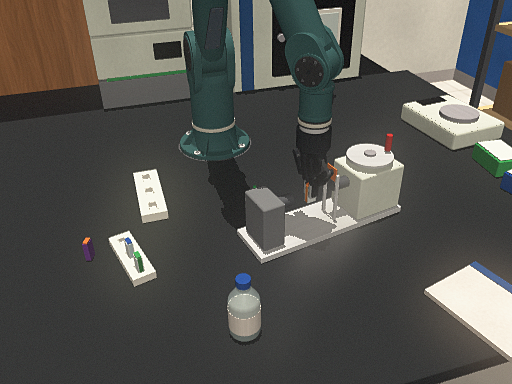

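```bash
python3 - <<'E'
from h import *
c=pickle.load(open("p5.pkl","rb"))
u=np.array([-0.1951,0.9808]);n=np.array([u[1],-u[0]])
for p in((373,383),(462,360),(342,358)):
    X=ray(c,(p[0]/10-.45+270,p[1]/10-.45+165),.0769)[:2]; print(X@n,X@u)
E
```

```text
0.5207754496724681 0.005114487540981705
0.523166611285194 0.028257360928548955
0.5086831273052123 0.00452233920198282
```

```bash
python3 - <<'E'
from plant import *
print(hand_in())
s=read_state(); print(s["t"],s["tool_pos"],s["finger_gap"])
E
```

```text
the job is handed in; nothing more can be done
None
the job is handed in; nothing more can be done
```

The crank is wound to its stop with the shutter fully up. The amber standard is held upright and still in the light path, and I handed in with it held there at about 17 s of the 64 s allowed.

**Crank:** I turned it clockwise about 367°, until it stopped moving under roughly 30 N on the wrist. The blade's top edge appears in the image where a height of 153 mm should put it. I then released the handle.

**Amber:** I gripped it at 25 N across the frosted sides only. The finger gap read 12 mm against 12.5 mm of glass. I lifted it out of the 165 × 50 mm rack; the purple look-alike and the larger rack were ruled out. The arm was steady and vertical at the last reading.

**Centring:** In the scene camera, the amber's centre and the station's axis agree to about 0.2 mm across the light. Along it they agree to about 1–2 mm. The wrist showed no contact force.

**Checks that disagreed:**
- The two cameras differed by about 3 mm on positions across the light axis, so I centred the amber relative to the photometer within the scene view alone.
- Along the light, the guide posts gave a centre about 3 mm further towards the lamp than the two heads did. I took a value in between.
- The top camera was blocked by the arm at the end and could not confirm the final placing. The glass height (middle at about 99–100 mm) comes from the arm's height and assumes the standard did not slip in the grip.

The last scene picture shows the other two standards and the bottle where they started.

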